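# Scoop under the tap, catch over, lever held open

## Robot

A 6-joint arm with a two-finger parallel gripper is mounted at the origin on the work surface. World frame = base frame: x ahead of the robot, y to its left, z up, the work surface at z = 0. Lengths are in m, angles in degrees, forces in N, time in s.
With the tool pointing down it reaches from about 0.325 to 0.85 m from the base axis. Payload 15.5 kg.
Tool frame: the origin (TCP) lies between the finger pads; the fingertips stand 11 mm ahead of it and the grasp point (between the pads) lies 8 mm behind it (tips_ahead is the distance from the TCP to the fingertips, in m); z points along the fingers, y is the direction in which the jaws open and shut (so a half turn about z gives the same grasp; the last joint's range is limited). The gripper opens to 91 mm and grips with 3 to 60 N. Pads are 32 mm wide; open, the fingers measure 118 mm over their backs; the gripper's body (76 mm by 178 mm) begins 60 mm behind the grasp point.
Start: joints at [-81.331, 28.281, 77.091, -0, 74.628, -5.472], TCP at [0.153, -0.606, 0.225] pointing down, gripper open.
Joint ranges: [-166.48, 166.48], [-47.26, 123.95], [12.59, 153.08], [-70.14, 250.14], [6.76, 159.57], [-176.63, 176.63]. Speed limits (degrees/s): [108.29, 108.29, 147.25, 172.46, 172.46, 172.46].

## Interface

Orientations are given as a 3x3 rotation matrix whose columns are the frame's x, y, z axes.
In Python, from plant import * gives the robot as it stands. The module is installed in compiled form; this text tells all that it offers.
- The arm moves only by the shell command python3 -m creep 'ROWS'. ROWS is JSON, a list of rows, each a list of 3 entries, a list of its own where there are three numbers: the shift along the tool's x, y, z in cm, then the turn, a rotation vector about the tool's x, y, z in rad, then the closure, from 0 (fully open) to 1 (shut). In form: [[[dx, dy, dz], [rx, ry, rz], fingers], ...]. A call has exactly 10 rows; each row shifts and turns the commanded pose from where the row before left it, along the tool's axes as they then stand; what a row does not reach is not made up. A row lasts 1/12 s, in which the tool goes at most 41.7 mm and 7.16 degrees, less where a joint would pass 70% of its speed; a pose out of reach is approached as far as the arm can. A call with a gripper value outside its range is refused whole. The fingers move at their own pace and stop on an object; the grip force is fixed at half the most. Time passes only in rows, so rows that do not move let the fingers close, or fill a call up. It gives the time, the measured TCP pose, the force and the opening at its end, in the units of the state.
- state(): the state, without advancing time (a new reading comes with each control period).
- grab_frame(name): name is "scene" or "top" or "wrist"; returns a dict with "frame" (420x560x3 uint8, red, green, blue), "mtx" (3x3 intrinsics, pixels), "extrinsics" (4x4, takes a point from camera to world coordinates). Camera axes: x right, y down, z forward; pixel columns grow to the right and rows downward; lengths in m; the calibration is good to about 2 mm. A picture is of the moment at which its call begins. There is no depth.
- finish_job(): hands the job in, once; it reports no verdict.
The state is a dict: "time": time; "qpos": joint angles; "qvel": joint speeds; "joint_efforts": joint torques, N m; "eef_pos": TCP position; "ee_rot": TCP orientation; "contact_force": force on the tool from outside, world axes, zero at the start; "moment": the same for the moment, N m; "opening": finger opening in m.
Only numpy, scipy, OpenCV 4.12 (cv2) and the standard library are available. Lean on these libraries where they do the work, as an engineer would, in place of code of your own. Each camera call takes 0.05 s, during which the arm holds its last target.

## Task

The tank on the roof is about to be reconnected and the empty pipe must stand open over the scoop. First bring the long-handled aluminium scoop in between the wires of the cup guide so that it stands upright on the counter under the tap's nozzle, then flip the tap's safety catch right over to its side, then pull the tap's lever forward to its stop and finish while still holding it open, since it springs shut when let go. Leave the other things on the counter where they are.

Things in the scene. Friction and masses are not known exactly. Their poses are not given: they have to be found in the camera images.
- tap: Fixed brass and steel tap, 170 mm high, turned up to 0.25 rad. Origin on the counter (z = 0) straight below the nozzle; x points from the nozzle back to the upright pipe (at x = 90 mm, 30 mm across, foot 56 mm), y left, z up. All 'tap' offsets below are in this frame. Brass head, 32 mm thick, runs along x from -16 to 90 mm, its axis at z = 143 mm, straight above the scoop's place.
- nozzle (a point): Centre of the nozzle's mouth (22 mm across), 116 mm above the counter: the overhang that the scoop goes under.
- guide_mouth (a point): Middle of the open mouth of the cup guide, on the counter, at tap x = -60 mm. The guide is fixed 8 mm wire, wire axis 20 mm up: side wires at tap y = +/-46 mm from x = -30 to 50 mm, flaring to +/-68 mm at the mouth; a cross wire at x = 50 mm closes the back. A scoop pushed in to the cross wire is about 13 mm past the nozzle, which is near enough.
- catch (a joint): Safety catch: dark steel blade 22 mm wide on a thin stem, standing up in front of the lever (tap -x side). Hinge along tap x, at tap y = 0, z = 165 mm. 0 = upright, blocks the lever; grows as it folds over to the tap's +y side; 1.45 rad = right over, at its stop. Stiff hinge: about 0.6 N at the tab, stays where left. Starts at 0 to 0.15.
- catch_tab (a point): Point on the axis of the catch's tab, by which it is flipped: a bar 60 mm long (along tap x, from x = 43 to -17 mm), 12 mm wide, 10 mm thick, at the top of the catch, 55 mm from the hinge line, standing out forward above the head. This point is at tap x = -5 mm; with the catch upright, tap y = 0, z = 220 mm.
- lever (a joint): Tap lever, hinge along tap y at tap x = 58 mm, z = 165 mm. 0 = upright, shut (its spring keeps it there); grows as the top is pulled forward (tap -x); 0.65 rad = fully open, at its stop. About 2 N at the cross bar starts it, 7 N holds it fully open; it springs shut if let go. Blocked at about 0.2 rad while the catch is upright.
- lever_bar (a point): Middle of the cross bar of the lever. The lever is an upright steel rod, 12 mm thick, 85 mm long from the hinge, with a round dark steel cross bar on top (T), 80 mm long along tap y, 14 mm thick. This point: tap x = 58 mm, z = 250 mm when shut; z axis along the rod, away from the hinge. Free space behind it (tap +x) and above.
- scoop_center (a point): Centre (half-way up) of the loose aluminium scoop: round open cup 80 mm tall, 62 mm across at the foot, 72 mm at the rim, with a straight level handle; about 0.16 kg. The point is on the cup's axis, 40 mm above its underside. Its x axis points away from the handle; the handle lies along its -x.
- scoop_handle (a point): Point on the axis of the scoop's handle where it is best gripped from above: 100 mm from the cup's axis, 60 mm above the underside. The handle is a bar 14 mm wide, 10 mm thick, reaching from 34 to 134 mm from the cup's axis. Same axes as scoop_center.
- soap_box: Bystander, to be left where it is: grey closed soap box 104 x 69 x 40 mm. Origin at the centre of its underside.
- cup: Bystander, to be left where it is: round yellow plastic cup without a handle, 72 mm across, 90 mm tall. Origin at the centre of its underside.
- jar: Bystander, to be left where it is: glass jar with a steel screw lid, 80 mm across, 100 mm tall. Origin at the centre of its underside.
- mirror: Bystander, to be left where it is: round steel mirror 110 mm across standing on a round foot, 165 mm tall. Origin at the centre of its underside.
- comb: Bystander, to be left where it is: black comb, 150 x 28 x 6 mm, lying flat. Origin at the centre of its underside.
- nail_brush: Bystander, to be left where it is: small wooden nail brush, 85 x 36 x 34 mm. Origin at the centre of its underside.

How it is judged:
By the outcome, as a careful person would: the job done as asked, in the order asked, and still so for the second after the job is handed in, while the arm keeps its last pose, push and grip.
It also fails if it takes over 72 s, if anything falls off the work surface, if the arm or the gripper's body presses on something with over 40 N, if the wrist force passes 120 N, or if a joint passes its speed limit or range.

## Working session

There is one attempt and no reset: what is moved stays moved. The work goes in short steps, Python scripts to look and compute and a shell command to move; the robot and the scene stay as the last step left them, time stands still between calls to the robot, and variables do not carry over. Pictures are saved under pics/ and viewed, and the job is handed in when it is done.

```bash
mkdir -p pics; cat > h.py <<'E'
from plant import *
import numpy as np, cv2, json
def snap(n,tag):
    f=grab_frame(n); cv2.imwrite(f'pics/{tag}.png',f['frame'][:,:,::-1])
    np.savez(f'pics/{tag}.npz',K=f['mtx'],E=f['extrinsics'],f=f['frame'])
def crop(tag,x0,y0,w,h,s,out):
    f=np.load(f'pics/{tag}.npz')['f'][y0:y0+h,x0:x0+w,::-1]
    cv2.imwrite(f'pics/{out}.png',cv2.resize(f,None,fx=s,fy=s,interpolation=cv2.INTER_CUBIC))
def ray(tag,u,v):
    d=np.load(f'pics/{tag}.npz');K,E=d['K'],d['E']
    r=E[:3,:3]@np.linalg.inv(K)@[u,v,1]; return E[:3,3],r/np.linalg.norm(r)
def onz(tag,u,v,z):
    o,r=ray(tag,u,v); return o+r*(z-o[2])/r[2]
def tri(*obs):
    A=np.zeros((3,3));b=np.zeros(3);L=[ray(*o) for o in obs]
    for o,r in L:
        P=np.eye(3)-np.outer(r,r);A+=P;b+=P@o
    p=np.linalg.solve(A,b)
    return p,[np.linalg.norm((np.eye(3)-np.outer(r,r))@(p-o)) for o,r in L]
def proj(tag,p):
    d=np.load(f'pics/{tag}.npz');K,E=d['K'],d['E']
    c=E[:3,:3].T@(np.asarray(p)-E[:3,3]);q=K@c;return q[:2]/q[2]
E
python3 - <<'E'
from h import *
np.set_printoptions(precision=4,suppress=True)
for n in ['scene','top','wrist']: snap(n,n+'0'); print(np.load(f'pics/{n}0.npz')['E'])
s=state(); print(s)
E
```

```text
[[-0.7615  0.5214 -0.385   0.941 ]
 [ 0.6479  0.5989 -0.4707  0.535 ]
 [-0.0148 -0.6079 -0.7939  1.0082]
 [ 0.      0.      0.      1.    ]]
[[-0.0051 -0.9973  0.0738  0.4852]
 [-1.      0.0057  0.0073  0.0423]
 [-0.0077 -0.0737 -0.9972  1.1566]
 [ 0.      0.      0.      1.    ]]
[[ 0.2447 -0.9319 -0.2677  0.2276]
 [-0.9696 -0.2355 -0.0665 -0.5864]
 [-0.0011  0.2758 -0.9612  0.3852]
 [ 0.      0.      0.      1.    ]]
{'time': 0.15, 'qpos': array([-81.3313,  28.307 ,  77.1165,  -0.0001,  74.6279,  -5.4717]), 'qvel': array([-0.0143, -0.1088, -0.1715, -0.0223, -0.0296,  0.0075]), 'joint_efforts': array([  0.001 , -87.9197, -38.2052,   0.0709,   0.0502,  -0.0001]), 'eef_pos': array([ 0.1527, -0.6058,  0.2245]), 'ee_rot': array([[ 0.9697,  0.2443, -0.0001],
       [ 0.2443, -0.9697,  0.0009],
       [ 0.0001, -0.0009, -1.    ]]), 'contact_force': array([ 0.0976, -0.181 ,  0.2857]), 'moment': array([-0.0106, -0.0014,  0.0346]), 'opening': 0.09083454802907263}
```

View pics/scene0.png

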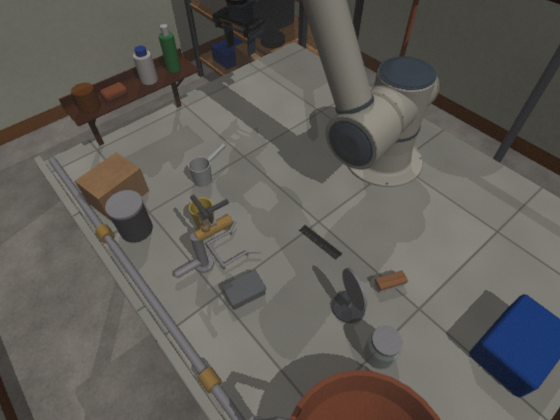

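View pics/top0.png

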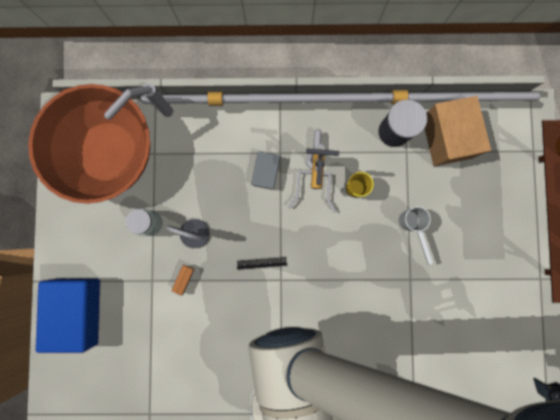

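View pics/wrist0.png

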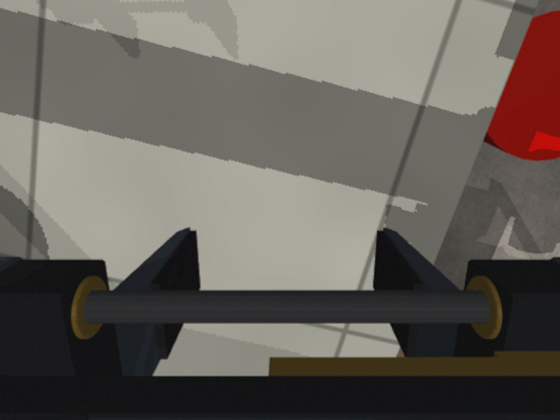

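The scene and top views show the tap near top (316,165), the guide mouth facing the robot around (313,205), the scoop at top (417,220) with its handle toward (431,262), and the yellow cup at (360,185) close beside the guide. I'll enlarge these areas.

```bash
python3 - <<'E'
from h import *
crop('top0',240,110,200,160,4,'top0c'); crop('scene0',150,120,130,170,4.5,'scene0c')
f=cv2.imread('pics/scene0c.png');print(f.shape)
cv2.imwrite('pics/scene0c.png',cv2.resize(f,None,fx=.78,fy=.78))
print(np.load('pics/scene0.npz')['K'],np.load('pics/top0.npz')['K'])
E
```

```text
(765, 585, 3)
[[395.38929005   0.         274.82165422]
 [  0.         395.38929005 213.92746553]
 [  0.           0.           1.        ]] [[381.57413674   0.         280.42199168]
 [  0.         381.57413674 212.95188121]
 [  0.           0.           1.        ]]
```

View pics/top0c.png

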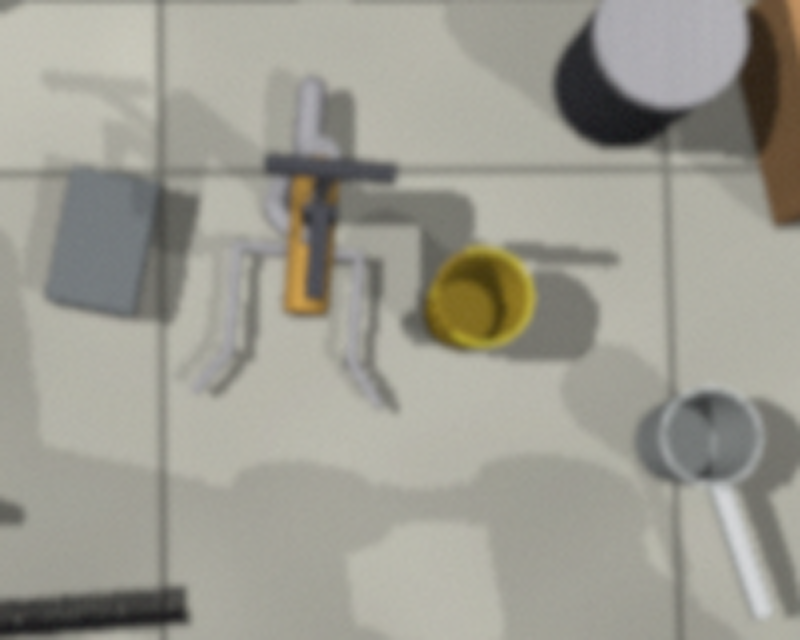

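View pics/scene0c.png

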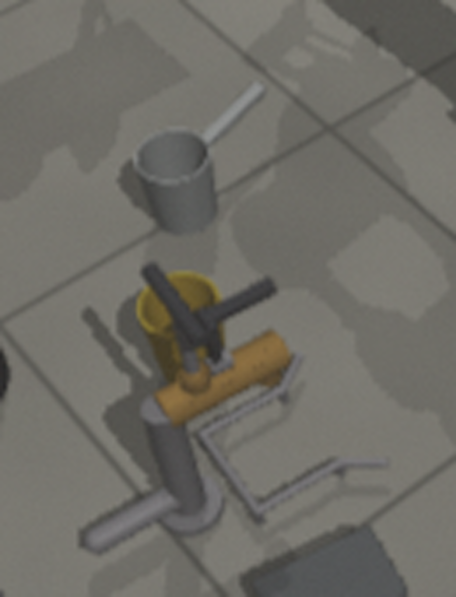

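```bash
cat > fit.py <<'E'
from h import *
from scipy.optimize import least_squares
np.set_printoptions(precision=4,suppress=True)
obs=[]
def T(cx,cy,*p): obs.append(('top0',240+cx/4-.375,110+cy/4-.375,p))
def S(cx,cy,*p): obs.append(('scene0',150+cx/3.51-.4,120+cy/3.51-.4,p))
T(243,245,50,46,20);T(358,255,50,-46,20);T(235,352,-30,46,20);T(352,360,-30,-46,20);T(200,388,-60,68,20);T(392,405,-60,-68,20)
T(268,166,58,40,250);T(396,172,58,-40,250)
S(258,512,50,46,20);S(203,432,50,-46,20);S(340,465,-30,46,20);S(385,462,-60,68,20);S(285,392,-30,-46,20);S(298,360,-60,-68,20)
S(150,270,58,-40,250)
def W(q,p):
    c,s=np.cos(q[2]),np.sin(q[2]);p=np.array(p)/1000
    return np.array([q[0]+c*p[0]-s*p[1],q[1]+s*p[0]+c*p[1],p[2]])
def res(q): return np.concatenate([proj(t,W(q,p))-[u,v] for t,u,v,p in obs])
if __name__=='__main__':
    r=least_squares(res,[.6,-.05,0],loss='soft_l1')
    print(r.x,np.degrees(r.x[2])); print(res(r.x).reshape(-1,2))
    # scoop
    def Sc(cx,cy): return ('scene0',150+cx/3.51-.4,120+cy/3.51-.4)
    def Tc(cx,cy): return ('top0',240+cx/4-.375,110+cy/4-.375)
    print('rim',tri(Sc(172,157),Tc(712,438)))
    print('handle end',tri(Sc(262,88),Tc(765,618)))
    print('top-only rim',onz(*Tc(712,438),.08),'handle end z.06',onz(*Tc(765,618),.06),'scene rim',onz(*Sc(172,157),.08),onz(*Sc(262,88),.06))
    print('cup rim',onz(*Tc(481,299),.09))
    # catch tab front end
    print('tab end',tri(Sc(272,287),Tc(315,297)))
E
python3 fit.py
```

```text
[ 0.6409 -0.0486 -0.0844] -4.833767306135217
[[-1.0419  0.4468]
 [ 0.7277  0.2993]
 [-1.0594  0.0415]
 [ 0.3641  0.4346]
 [-0.4101  0.415 ]
 [-2.981  -0.2745]
 [-0.5763 -0.3032]
 [ 0.5774  0.7276]
 [-0.1624 -0.0651]
 [-0.3817  0.9746]
 [-0.1516 -0.6628]
 [-0.3249  0.2228]
 [-0.9016 -0.5877]
 [-0.0909 -0.8206]
 [-0.7103  0.0832]]
rim (array([ 0.5456, -0.3374,  0.078 ]), [np.float64(0.00045435697145575823), np.float64(0.0004543569714556899)])
handle end (array([ 0.4173, -0.3765,  0.0599]), [np.float64(0.0007479443477016454), np.float64(0.00074794434770151)])
top-only rim [ 0.5452 -0.3364  0.08  ] handle end z.06 [ 0.4179 -0.377   0.06  ] scene rim [ 0.5467 -0.336   0.08  ] [ 0.4169 -0.3758  0.06  ]
cup rim [ 0.6434 -0.1739  0.09  ]
tab end (array([ 0.6256, -0.0447,  0.22  ]), [np.float64(0.0005970532640896799), np.float64(0.0005970532640896207)])
```

Tap fitted at (0.641, -0.049), yaw -4.8°. Scoop axis is about (0.546, -0.337) and the handle end (0.4175, -0.3765), at heights 0.078 and 0.060. The axis-to-end distance is 134 mm, and all of this agrees with the text. I'll move above the handle first, then turn the wrist so that the wrist camera faces away from the tap.

```bash
python3 -m creep '[[[3.4,-1.6,0.6],[0,0,0],0],[[3.4,-1.6,0.6],[0,0,0],0],[[3.4,-1.6,0.6],[0,0,0],0],[[3.4,-1.6,0.6],[0,0,0],0],[[3.4,-1.6,0.6],[0,0,0],0],[[3.4,-1.6,0.6],[0,0,0],0],[[3.4,-1.6,0.6],[0,0,0],0],[[3.4,-1.6,0.6],[0,0,0],0],[[3.4,-1.6,0.6],[0,0,0],0],[[3.4,-1.6,0.6],[0,0,0],0]]'
python3 -m creep '[[[0,0,0],[0,0,-0.12],0],[[0,0,0],[0,0,-0.12],0],[[0,0,0],[0,0,-0.12],0],[[0,0,0],[0,0,-0.12],0],[[0,0,0],[0,0,-0.12],0],[[0,0,0],[0,0,-0.12],0],[[0,0,0],[0,0,-0.12],0],[[0,0,0],[0,0,-0.12],0],[[0,0,0],[0,0,-0.12],0],[[0,0,0],[0,0,-0.12],0]]'
python3 -m creep '[[[0,0,0],[0,0,-0.12],0],[[0,0,0],[0,0,-0.12],0],[[0,0,0],[0,0,-0.12],0],[[0,0,0],[0,0,-0.12],0],[[0,0,0],[0,0,-0.12],0],[[0,0,0],[0,0,-0.12],0],[[0,0,0],[0,0,-0.12],0],[[0,0,0],[0,0,-0.12],0],[[0,0,0],[0,0,-0.12],0],[[0,0,0],[0,0,-0.12],0]]'
```

```text
time: 0.98
eef_pos: [0.4445, -0.3664, 0.1646]
ee_rot: [[0.97, 0.244, -0.0], [0.244, -0.97, 0.0], [-0.0, -0.0, -1.0]]
contact_force: [0.3, -1.0, 0.6]
opening: 0.091
time: 1.82
eef_pos: [0.4432, -0.3677, 0.1647]
ee_rot: [[0.118, 0.993, -0.0], [0.993, -0.118, 0.0], [0.0, -0.0, -1.0]]
contact_force: [-0.8, 0.5, 0.7]
opening: 0.0913
time: 2.65
eef_pos: [0.4432, -0.3678, 0.1647]
ee_rot: [[-0.883, 0.47, -0.0], [0.47, 0.883, 0.0], [0.0, 0.0, -1.0]]
contact_force: [-0.9, -0.4, -0.4]
opening: 0.0913
```

```bash
python3 -m creep '[[[0,0,0],[0,0,-0.113],0],[[0,0,0],[0,0,-0.113],0],[[0,0,0],[0,0,-0.113],0],[[0,0,0],[0,0,-0.113],0],[[0,0,0],[0,0,-0.113],0],[[0,0,0],[0,0,-0.113],0],[[0,0,0],[0,0,-0.113],0],[[0,0,0],[0,0,0],0],[[0,0,0],[0,0,0],0],[[0,0,0],[0,0,0],0]]'
cat >> h.py <<'E'
def go(p,yaw=None):
    s=state();R=np.array(s['ee_rot']);d=R.T@(np.asarray(p)-s['eef_pos'])*100
    y=np.degrees(np.arctan2(R[1,0],R[0,0]))
    print('tool shift cm',d.round(2),'yaw now',round(y,2),'tool z',R[:,2].round(4))
    if yaw is not None: print('rz rad',-np.radians((yaw-y+180)%360-180))
TAP=np.array([.641,-.0486,-.0844])
def tw(x,y,z,q=TAP):
    c,s_=np.cos(q[2]),np.sin(q[2]);return np.array([q[0]+(c*x-s_*y)/1000,q[1]+(s_*x+c*y)/1000,z/1000])
E
python3 - <<'E'
from h import *
snap('wrist','wrist1')
s=state();print(s['eef_pos'],s['qpos'].round(1))
go([.4502,-.3664,.052],197.2)
for p in [(.4175,-.3765,.06),(.5457,-.3368,.08)]: print(proj('wrist1',p))
E
```

```text
time: 3.48
eef_pos: [0.4432, -0.3678, 0.1648]
ee_rot: [[-0.958, -0.288, -0.0], [-0.288, 0.958, 0.0], [0.0, 0.0, -1.0]]
contact_force: [-0.2, 0.4, -0.4]
opening: 0.0913
[ 0.4432682  -0.36782644  0.16485193] [ -45.6   28.1   88.3    0.    63.6 -152.4]
tool shift cm [-0.71 -0.06 11.29] yaw now -163.22 tool z [-1.e-04  1.e-04 -1.e+00]
rz rad -0.007401380202765317
[283.99974306 173.71805278]
[285.42590597 342.86336895]
```

View pics/wrist1.png

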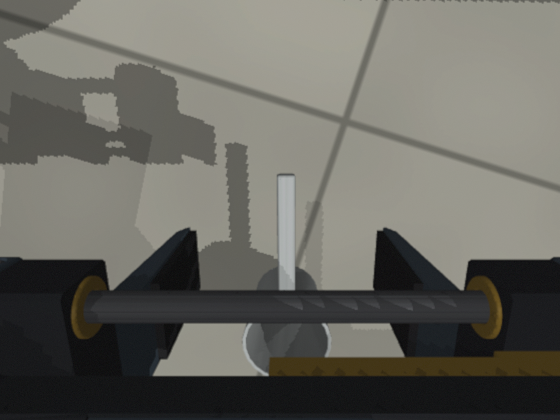

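The handle stands vertical and centred in the wrist view, its end at (286,175) against a predicted (284,174). Next: descend and close.

```bash
python3 -m creep '[[[-0.1,0,1.6],[0,0,0],0],[[-0.1,0,1.6],[0,0,0],0],[[-0.1,0,1.6],[0,0,0],0],[[-0.1,0,1.6],[0,0,0],0],[[-0.1,0,1.6],[0,0,0],0],[[-0.1,0,1.6],[0,0,0],0],[[-0.1,0,1.1],[0,0,0],0],[[0,0,0.6],[0,0,0],0],[[0,0,0],[0,0,0],0],[[0,0,0],[0,0,0],0]]'
python3 -m creep '[[[0,0,0],[0,0,0],1],[[0,0,0],[0,0,0],1],[[0,0,0],[0,0,0],1],[[0,0,0],[0,0,0],1],[[0,0,0],[0,0,0],1],[[0,0,0],[0,0,0],1],[[0,0,0],[0,0,0],1],[[0,0,0],[0,0,0],1],[[0,0,0],[0,0,0],1],[[0,0,0],[0,0,0],1]]'
```

```text
time: 4.37
eef_pos: [0.4501, -0.3659, 0.0522]
ee_rot: [[-0.957, -0.291, -0.0], [-0.291, 0.957, 0.0], [0.0, 0.0, -1.0]]
contact_force: [1.5, 0.5, 0.9]
opening: 0.0911
time: 5.2
eef_pos: [0.45, -0.3658, 0.0519]
ee_rot: [[-0.956, -0.292, 0.0], [-0.292, 0.956, -0.0], [-0.0, -0.0, -1.0]]
contact_force: [0.7, -0.5, 0.0]
opening: 0.0273
```

```bash
python3 -m creep '[[[0,0,0],[0,0,0],1],[[0,0,0],[0,0,0],1],[[0,0,0],[0,0,0],1],[[0,0,0],[0,0,0],1],[[0,0,0],[0,0,0],1],[[0,0,-0.3],[0,0,0],1],[[0,0,-0.5],[0,0,0],1],[[0,0,-0.6],[0,0,0],1],[[0,0,-0.6],[0,0,0],1],[[0,0,-0.5],[0,0,0],1]]'
python3 - <<'E'
from h import *
snap('scene','scene2'); crop('scene2',170,110,110,90,7,'scene2c')
E
```

```text
time: 6.03
eef_pos: [0.4501, -0.366, 0.0779]
ee_rot: [[-0.956, -0.292, 0.0], [-0.292, 0.956, -0.0], [-0.0, -0.001, -1.0]]
contact_force: [-0.1, -0.1, -2.0]
opening: 0.0137
```

View pics/scene2c.png

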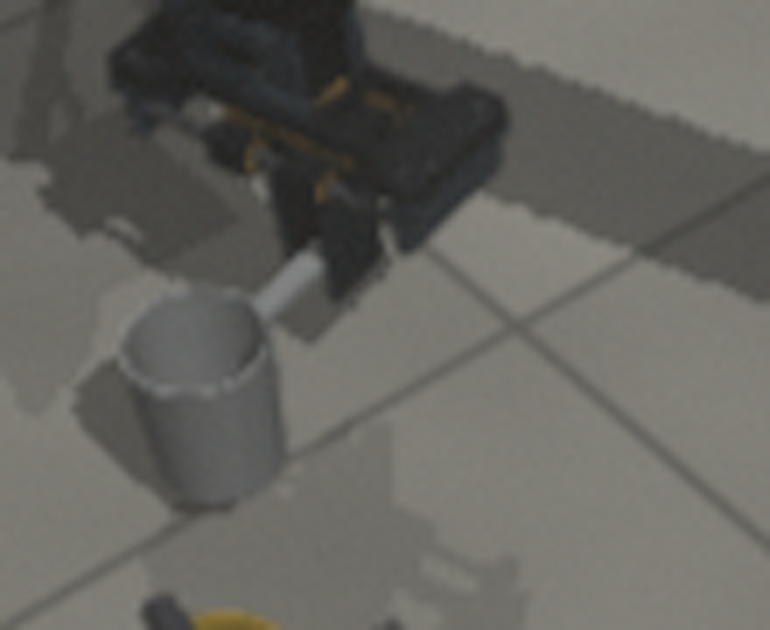

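The scoop is lifted clear and level in the grip (opening 13.7 mm). Now I carry it to the guide axis.

```bash
python3 -m creep '[[[0,0,0],[0,0,0.09],1],[[0,0,0],[0,0,0.1],1],[[0,0,0],[0,0,0.1],1],[[0,0,0],[0,0,0.094],1],[[0.4,1.5,0],[0,0,0],1],[[0.5,2.8,0],[0,0,0],1],[[0.5,2.8,0],[0,0,0],1],[[0.5,2.8,0],[0,0,0],1],[[0.5,2.8,0],[0,0,0],1],[[0.5,2.8,0],[0,0,0],1]]'
python3 -m creep '[[[0.5,2.8,0],[0,0,0],1],[[0.5,2.8,0],[0,0,0],1],[[0.5,2.8,0],[0,0,0],1],[[0.5,2.8,0],[0,0,0],1],[[0.5,2.8,0],[0,0,0],1],[[0.4,2.5,0],[0,0,0],1],[[0.2,1.2,0],[0,0,0],1],[[0,0,0],[0,0,0],1],[[0,0,0],[0,0,0],1],[[0,0,0],[0,0,0],1]]'
python3 - <<'E'
from h import *
go(tw(-220,0,58),175.17)
snap('scene','scene3'); crop('scene3',150,120,170,150,4.5,'scene3c')
snap('top','top3'); crop('top3',240,110,200,160,4,'top3c')
E
```

```text
time: 6.92
eef_pos: [0.4344, -0.2077, 0.0772]
ee_rot: [[-0.996, 0.088, 0.0], [0.088, 0.996, -0.0], [-0.0, -0.0, -1.0]]
contact_force: [0.7, 0.4, -2.1]
opening: 0.0139
time: 7.75
eef_pos: [0.4198, -0.0304, 0.0771]
ee_rot: [[-0.996, 0.088, 0.001], [0.088, 0.996, -0.0], [-0.001, -0.0, -1.0]]
contact_force: [-0.6, -0.6, -1.2]
opening: 0.0138
tool shift cm [-0.19  0.05  1.91] yaw now 174.97 tool z [ 7.e-04 -2.e-04 -1.e+00]
rz rad -0.0035033541253566927
```

View pics/scene3c.png

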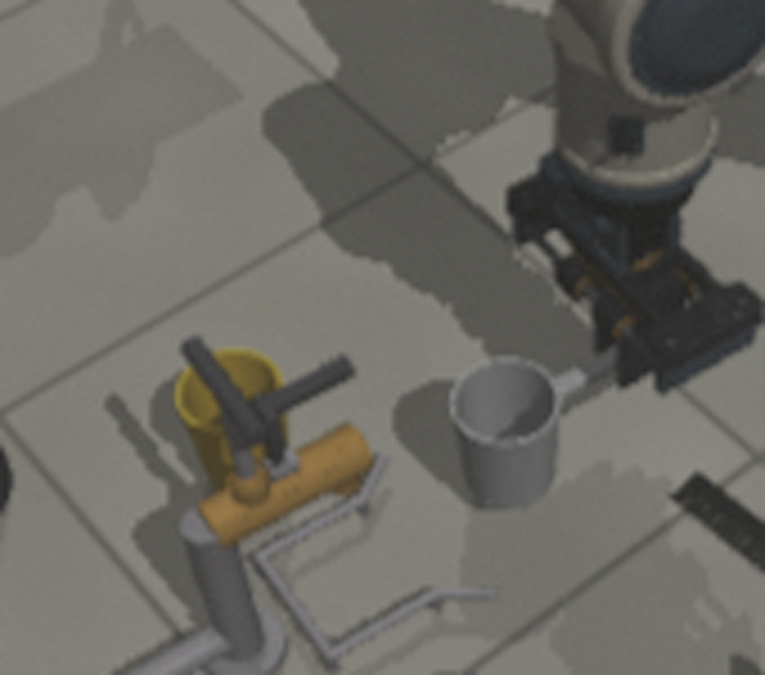

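View pics/top3c.png

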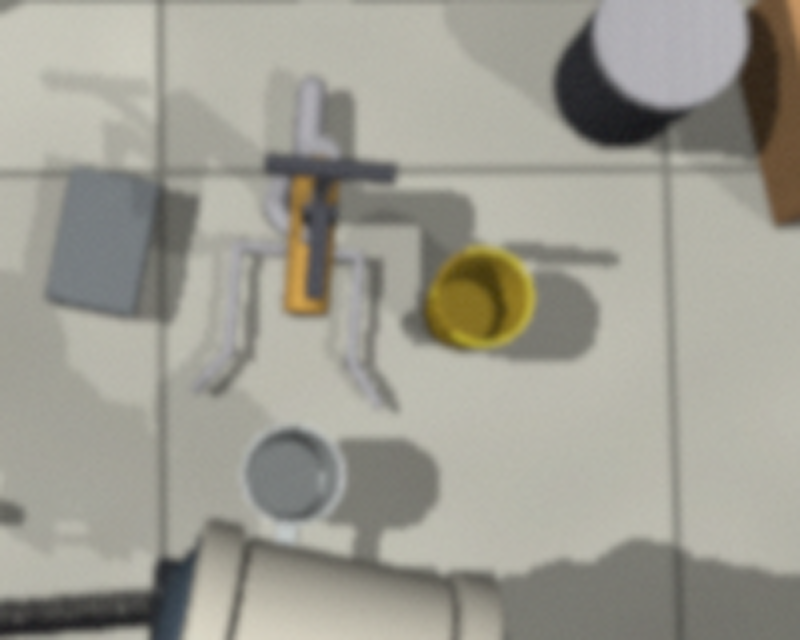

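```bash
python3 - <<'E'
from h import *
def Tc(cx,cy): return ('top3',240+cx/4-.375,110+cy/4-.375)
def Sc(cx,cy): return ('scene3',150+cx/4.5-.4,120+cy/4.5-.4)
c,s=np.cos(TAP[2]),np.sin(TAP[2])
def tf(p): d=(p[:2]-TAP[:2])*1000; return np.round([c*d[0]+s*d[1],-s*d[0]+c*d[1],p[2]*1000],1)
print(tf(onz(*Tc(294,475),.105)),tf(onz(*Sc(505,402),.105)),tri(Tc(294,475),Sc(505,402)))
E
```

```text
[-121.4   -1.5  105. ] [-121.7   -0.9  105. ] (array([ 0.5196605 , -0.03970181,  0.10462497]), [np.float64(0.00028802618085991736), np.float64(0.00028802618085988353)])
```

The scoop is measured at tap (-121.5, -1.2), with its foot about 25 mm up and level. Now I lower it and slide it in.

```bash
python3 -m creep '[[[0,0.05,0.6],[0,0,0],1],[[0,0.05,0.8],[0,0,0],1],[[0,0,0.6],[0,0,0],1],[[-0.6,0,0.1],[0,0,0],1],[[-1.2,0,0],[0,0,0],1],[[-1.4,0,0],[0,0,0],1],[[-1.4,0,0],[0,0,0],1],[[-1.4,0,0],[0,0,0],1],[[-1.4,0,0],[0,0,0],1],[[-1,0,0],[0,0,0],1]]'
python3 - <<'E'
from h import *
go(tw(-96,0,54),175.17); print(state()['eef_pos'],state()['contact_force'])
snap('scene','scene4'); crop('scene4',150,140,130,130,5,'scene4c')
E
```

```text
time: 8.68
eef_pos: [0.5047, -0.0364, 0.0556]
ee_rot: [[-0.996, 0.088, 0.0], [0.088, 0.996, -0.0], [-0.0, -0.0, -1.0]]
contact_force: [-0.6, 0.6, -2.1]
opening: 0.0138
tool shift cm [-4.08 -0.05  0.17] yaw now 174.96 tool z [ 5.e-04 -1.e-04 -1.e+00]
rz rad -0.0036070509546283014
[ 0.50470759 -0.03644969  0.05564466] [-0.62175098  0.61056551 -2.12509439]
```

View pics/scene4c.png

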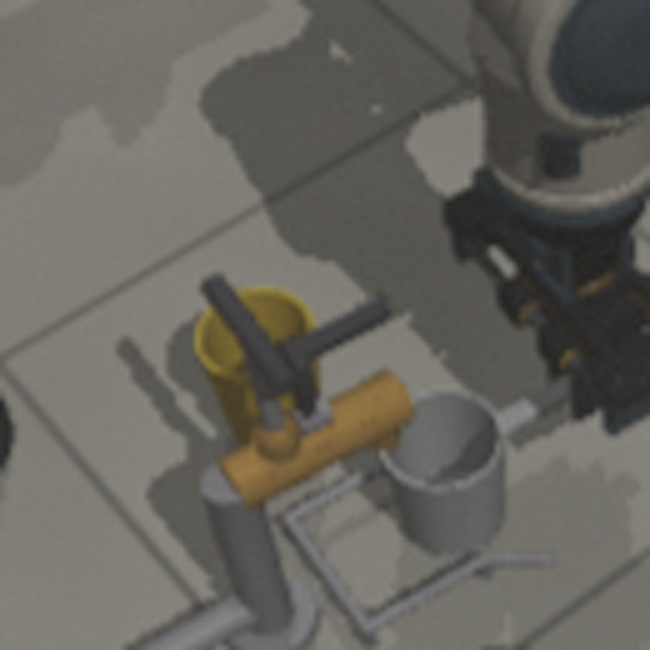

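The scoop is entering midway between the wires with no contact force. I continue to x≈+3, set it down and release.

```bash
python3 -m creep '[[[-0.8,0,0],[0,0,0],1],[[-1,0,0],[0,0,0],1],[[-1,0,0],[0,0,0],1],[[-1,0,0],[0,0,0],1],[[-0.4,0,0],[0,0,0],1],[[0,0,0],[0,0,0],1],[[0,0,0.2],[0,0,0],1],[[0,0,0.15],[0,0,0],1],[[0,0,0.05],[0,0,0],1],[[0,0,0],[0,0,0],1]]'
python3 -m creep '[[[0,0,0],[0,0,0],0.8],[[0,0,0],[0,0,0],0.7],[[0,0,0],[0,0,0],0.6],[[0,0,0],[0,0,0],0.5],[[0,0,0],[0,0,0],0.4],[[0,0,0],[0,0,0],0.4],[[0,0,0],[0,0,0],0.4],[[0,0,0],[0,0,0],0.4],[[0,0,0],[0,0,0],0.4],[[0,0,0],[0,0,0],0.4]]'
python3 - <<'E'
from h import *
snap('scene','scene5'); crop('scene5',150,140,130,130,5,'scene5c')
E
```

```text
time: 9.57
eef_pos: [0.5442, -0.0398, 0.0518]
ee_rot: [[-0.996, 0.088, -0.001], [0.088, 0.996, 0.0], [0.001, 0.0, -1.0]]
contact_force: [-2.3, 0.7, 2.7]
opening: 0.014
time: 10.4
eef_pos: [0.5449, -0.0399, 0.0519]
ee_rot: [[-0.996, 0.088, -0.0], [0.088, 0.996, 0.0], [0.0, 0.0, -1.0]]
contact_force: [0.2, -0.5, -1.0]
opening: 0.0548
```

View pics/scene5c.png

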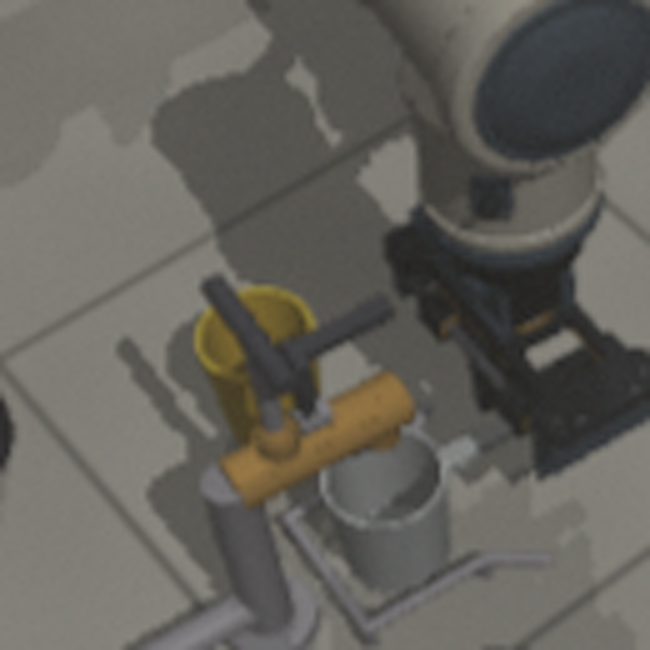

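The scoop stands upright under the nozzle between the wires and is released (TCP force about 0). I back off and up while closing the fingers.

```bash
python3 -m creep '[[[0.5,0,-0.5],[0,0,0],0.4],[[0.5,0,-1.5],[0,0,0],0.4],[[0.5,0,-3],[0,0,0],0.4],[[0.5,0,-3.5],[0,0,0],0.7],[[0.5,0,-3.5],[0,0,0],1],[[0.5,0,-3.5],[0,0,0],1],[[0.5,0,-3.5],[0,0,0],1],[[0,0,-3.5],[0,0,0],1],[[0,0,-1.5],[0,0,0],1],[[0,0,0],[0,0,0],1]]'
python3 - <<'E'
from h import *
go(tw(-8,-50,280),175.17)
for t in ['scene','top']: snap(t,t+'6')
crop('scene6',150,140,130,130,4.5,'scene6c'); crop('top6',280,130,100,90,6,'top6c')
E
```

```text
time: 11.28
eef_pos: [0.5111, -0.037, 0.2961]
ee_rot: [[-0.996, 0.088, 0.006], [0.088, 0.996, -0.001], [-0.006, -0.001, -1.0]]
contact_force: [-0.3, 0.7, -0.7]
opening: 0.0106
tool shift cm [-12.25  -5.02   1.69] yaw now 174.97 tool z [ 0.0064 -0.0012 -1.    ]
rz rad -0.003461789198249232
```

View pics/scene6c.png

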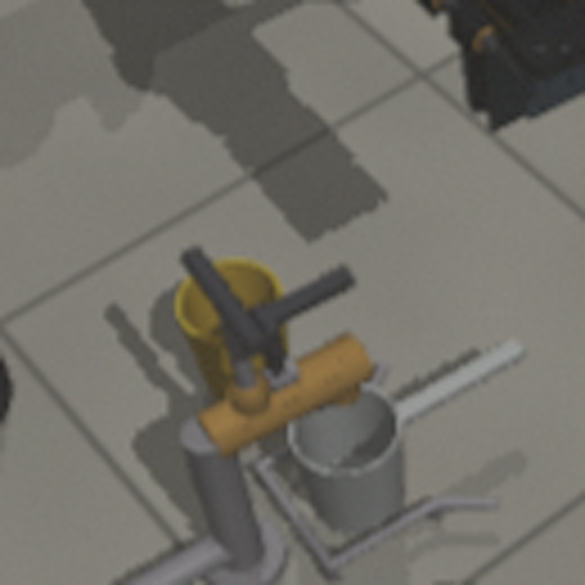

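View pics/top6c.png

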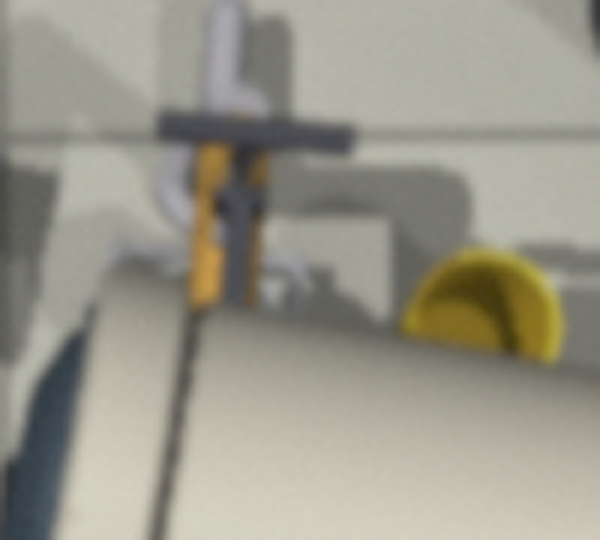

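The scoop stands alone under the nozzle: rim at (345,430) in the scene crop, handle end at (518,350). Now I go to the right side of the catch tab.

```bash
python3 -m creep '[[[-1,-1,0],[0,0,0],1],[[-2,-1,0],[0,0,0],1],[[-2.5,-1,0],[0,0,0],1],[[-2.5,-1,0],[0,0,0],1],[[-2.2,-1,0],[0,0,0],1],[[-1.5,0,1.5],[0,0,0],1],[[-0.5,0,2.5],[0,0,0],1],[[0,0,2.5],[0,0,0],1],[[0,0,1.5],[0,0,0],1],[[0,0,0.5],[0,0,0],1]]'
python3 - <<'E'
from h import *
go(tw(-8,-50,211),175.17); print(state()['contact_force'],state()['opening'])
c,s=np.cos(TAP[2]),np.sin(TAP[2])
def tf(p): d=(p[:2]-TAP[:2])*1000; return np.round([c*d[0]+s*d[1],-s*d[0]+c*d[1],p[2]*1000],1)
print('handle end tap',tf(onz('scene6',150+518/4.5-.4,140+350/4.5-.4,.06)))
snap('scene','scene7'); crop('scene7',150,120,130,130,4.5,'scene7c')
E
```

```text
time: 12.22
eef_pos: [0.6255, -0.0975, 0.2023]
ee_rot: [[-0.996, 0.088, -0.006], [0.088, 0.996, 0.002], [0.007, 0.001, -1.0]]
contact_force: [-0.6, 0.1, 0.7]
opening: 0.0003
tool shift cm [-0.32  0.   -0.87] yaw now 174.96 tool z [-0.0065  0.0016 -1.    ]
rz rad -0.003715537152989611
[-0.6210033   0.13402579  0.65244442] 0.00028799292924660007
handle end tap [-129.     0.5   60. ]
```

View pics/scene7c.png

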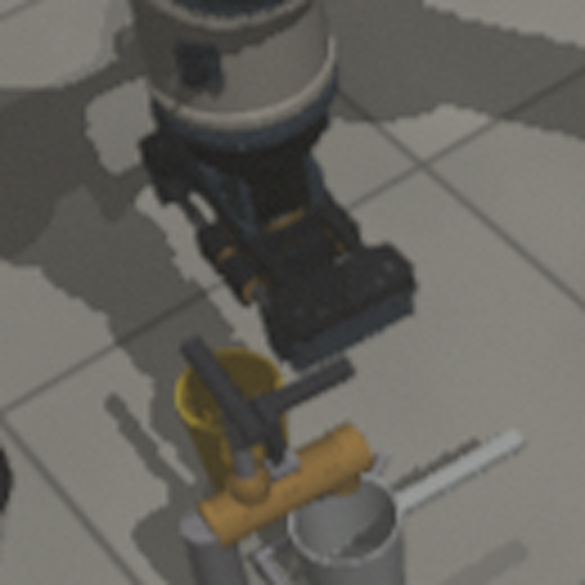

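```bash
python3 -m creep '[[[-0.2,0.8,0],[0,0,0],1],[[0,1,0],[0,0,0],1],[[0,0.8,0],[0,0,0],1],[[0,0.6,0],[0,0,0],1],[[0,0.6,0],[0,0,0],1],[[0,0.6,0],[0,0,0],1],[[0,0.6,0],[0,0,0],1],[[0,0.6,0],[0,0,0],1],[[0,0.6,0],[0,0,0],1],[[0,0.6,0],[0,0,0],1]]'
python3 - <<'E'
from h import *
go(tw(-8,22,202)); print(state()['contact_force'])
snap('scene','scene8'); crop('scene8',150,120,130,130,4.5,'scene8c')
E
```

```text
time: 13.1
eef_pos: [0.6351, -0.0292, 0.2069]
ee_rot: [[-0.996, 0.088, -0.0], [0.088, 0.996, -0.0], [0.0, -0.0, -1.0]]
contact_force: [-0.0, -1.8, -0.5]
opening: 0.0005
tool shift cm [0.05 0.32 0.49] yaw now 174.96 tool z [-2.e-04 -1.e-04 -1.e+00]
[-0.02836029 -1.76170508 -0.48406091]
```

View pics/scene8c.png

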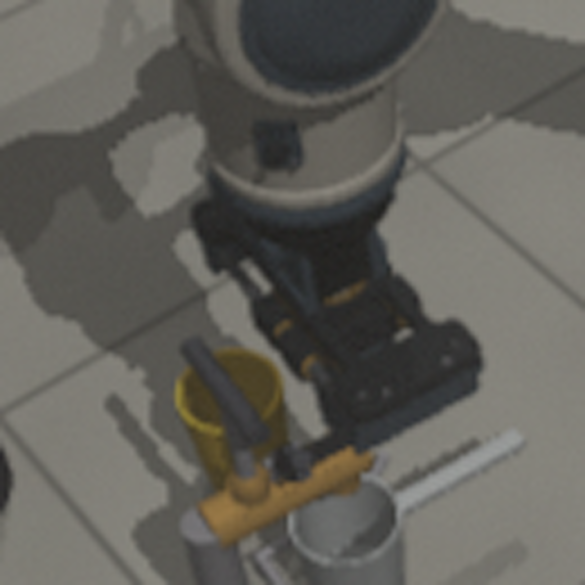

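```bash
python3 -m creep '[[[0,0.3,0.3],[0,0,0],1],[[0,0.4,0.4],[0,0,0],1],[[0,0.3,0.3],[0,0,0],1],[[0,-0.6,0],[0,0,0],1],[[0,-0.3,-1.2],[0,0,0],1],[[0,0,-2],[0,0,0],1],[[0,0,-2],[0,0,0],1],[[0,0,-0.8],[0,0,0],1],[[0,0,0],[0,0,0],1],[[0,0,0],[0,0,0],1]]'
python3 - <<'E'
from h import *
go(tw(-8,50,245)); print(state()['contact_force'])
snap('scene','scene9'); crop('scene9',150,120,130,130,4.5,'scene9c')
E
```

```text
time: 13.98
eef_pos: [0.6352, -0.029, 0.2565]
ee_rot: [[-0.996, 0.088, 0.0], [0.088, 0.996, 0.0], [-0.0, 0.0, -1.0]]
contact_force: [0.7, 0.9, -0.2]
opening: 0.0008
tool shift cm [0.06 3.09 1.15] yaw now 174.96 tool z [ 1.e-04  0.e+00 -1.e+00]
[ 0.68945806  0.90125597 -0.24041846]
```

View pics/scene9c.png

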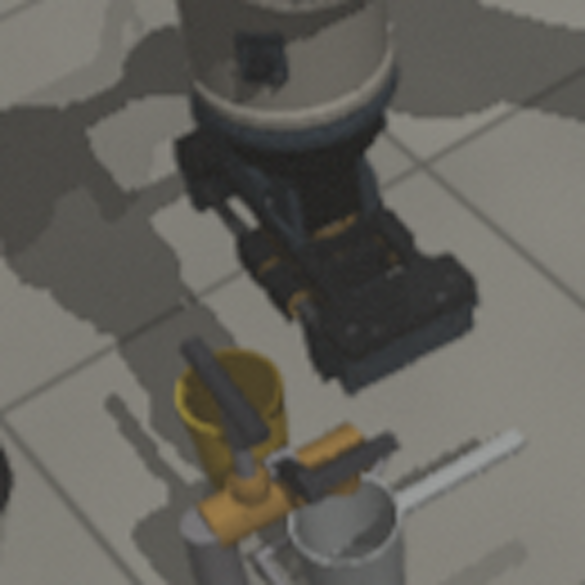

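The catch has folded partly: the tab's front end is at (393,440) in the crop. I compute its angle.

```bash
python3 - <<'E'
from h import *
for th in [.6,.8,.9,1,1.1,1.2,1.45]:
    p=proj('scene9',tw(-17,55*np.sin(th),165+55*np.cos(th))); q=proj('scene9',tw(43,55*np.sin(th),165+55*np.cos(th)))
    print(th,((p-[150,120])*4.5).round(),((q-[150,120])*4.5).round(), round(55*np.sin(th),1),round(165+55*np.cos(th),1))
E
```

```text
0.6 [376. 407.] [284. 457.] 31.1 210.4
0.8 [385. 424.] [294. 474.] 39.5 203.3
0.9 [389. 432.] [298. 483.] 43.1 199.2
1 [392. 441.] [302. 491.] 46.3 194.7
1.1 [396. 449.] [306. 499.] 49.0 189.9
1.2 [399. 456.] [309. 507.] 51.3 184.9
1.45 [404. 474.] [315. 524.] 54.6 171.6
```

```bash
python3 -m creep '[[[0,1.1,0],[0,0,0],1],[[0,1.2,0],[0,0,0],1],[[0,1,1],[0,0,0],1],[[0,0,1.8],[0,0,0],1],[[0,0,1.2],[0,0,0],1],[[0,0,0.6],[0,0,0],1],[[0,0,0.6],[0,0,0],1],[[0,0,0.5],[0,0,0],1],[[0,0,0.5],[0,0,0],1],[[0,0,0.4],[0,0,0],1]]'
python3 - <<'E'
from h import *
go(tw(-8,52,188)); print(state()['contact_force'])
snap('scene','scene10'); crop('scene10',150,120,130,130,4.5,'scene10c')
E
```

```text
time: 14.87
eef_pos: [0.6371, 0.0144, 0.1909]
ee_rot: [[-0.996, 0.085, -0.001], [0.085, 0.996, 0.014], [0.002, 0.014, -1.0]]
contact_force: [-8.4, 72.8, 20.5]
opening: 0.0004
tool shift cm [-0.12 -1.04  0.28] yaw now 175.13 tool z [-0.0012  0.0143 -0.9999]
[-8.41112035 72.81431001 20.46420872]
```

View pics/scene10c.png

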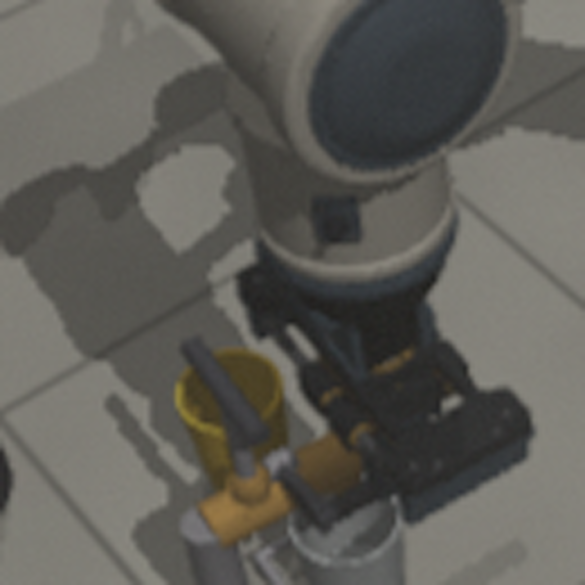

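The finger is wedged against the tab with 73 N sideways, so I back up at once.

```bash
python3 -m creep '[[[0,0.3,-0.4],[0,0,0],1],[[0,0.3,-0.8],[0,0,0],1],[[0,0,-1.2],[0,0,0],1],[[0,0,-1.5],[0,0,0],1],[[0,0,-1.5],[0,0,0],1],[[0,0,-1.5],[0,0,0],1],[[0,0,0],[0,0,0],1],[[0,0,0],[0,0,0],1],[[0,0,0],[0,0,0],1],[[0,0,0],[0,0,0],1]]'
python3 - <<'E'
from h import *
go(tw(-8,52,250)); print(state()['contact_force'])
snap('scene','scene11'); crop('scene11',150,120,130,130,4.5,'scene11c')
snap('top','top11'); crop('top11',280,130,100,90,6,'top11c')
E
```

```text
time: 15.75
eef_pos: [0.6382, 0.0105, 0.2585]
ee_rot: [[-0.996, 0.087, -0.002], [0.087, 0.996, 0.0], [0.002, 0.0, -1.0]]
contact_force: [0.9, 0.5, -0.3]
opening: 0.0002
tool shift cm [ 0.02 -0.66  0.85] yaw now 174.99 tool z [-1.9e-03  2.0e-04 -1.0e+00]
[ 0.91425645  0.51191505 -0.314223  ]
```

View pics/scene11c.png

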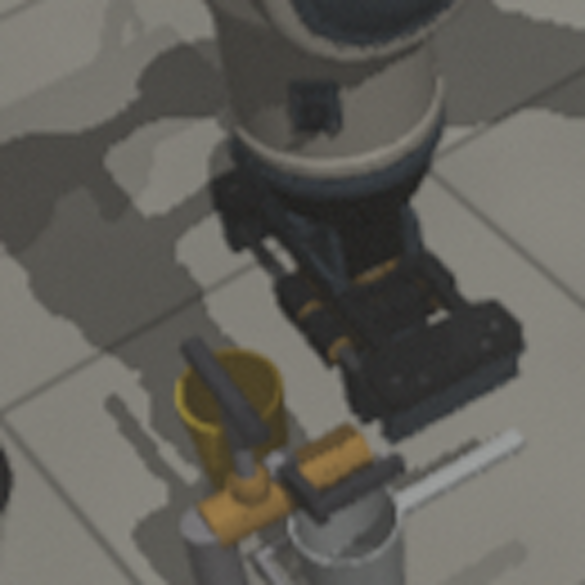

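View pics/top11c.png

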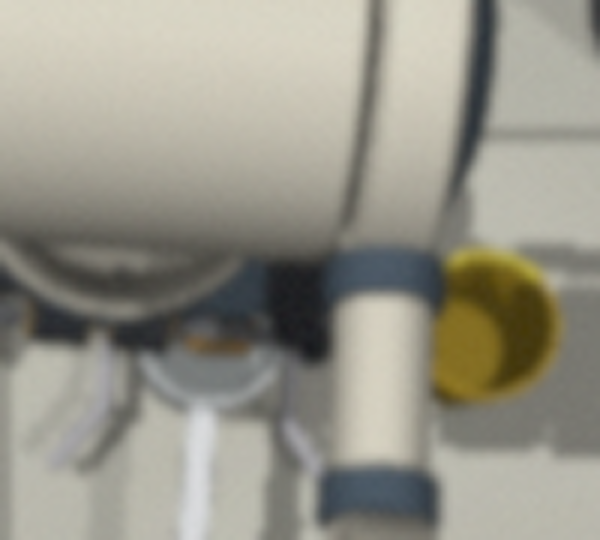

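It slid down the outer face because I was too far out. The catch is now at about 1.28 rad (tab end (400,463)). I'll press on its back face from further in, at y=42.

```bash
python3 -m creep '[[[0,-1,0],[0,0,0],1],[[0,-0.7,0],[0,0,0],1],[[0,0,1.5],[0,0,0],1],[[0,0,2],[0,0,0],1],[[0,0,1.5],[0,0,0],1],[[0,0,0.8],[0,0,0],1],[[0,0,0.4],[0,0,0],1],[[0,0,0.2],[0,0,0],1],[[0,0,0.2],[0,0,0],1],[[0,0,0],[0,0,0],1]]'
python3 - <<'E'
from h import *
go(tw(-8,42,188)); print(state()['contact_force'])
E
```

```text
time: 16.68
eef_pos: [0.6375, -0.007, 0.1944]
ee_rot: [[-0.996, 0.088, 0.001], [0.088, 0.996, -0.0], [-0.001, -0.0, -1.0]]
contact_force: [-0.2, -0.2, -0.0]
opening: 0.0002
tool shift cm [0.1  0.08 0.64] yaw now 174.96 tool z [ 9.e-04 -1.e-04 -1.e+00]
[-0.23012147 -0.24276242 -0.02007117]
```

```bash
python3 -m creep '[[[0,0.05,0.15],[0,0,0],1],[[0,0.05,0.15],[0,0,0],1],[[0,0,0.15],[0,0,0],1],[[0,0,0.1],[0,0,0],1],[[0,0,0.1],[0,0,0],1],[[0,0,0],[0,0,0],1],[[0,0,0],[0,0,0],1],[[0,0,0],[0,0,0],1],[[0,0,0],[0,0,0],1],[[0,0,0],[0,0,0],1]]'
python3 - <<'E'
from h import *
go(tw(-8,42,188)); print(state()['contact_force'])
E
```

```text
time: 17.52
eef_pos: [0.6373, -0.0058, 0.1875]
ee_rot: [[-0.996, 0.088, 0.0], [0.088, 0.996, 0.0], [-0.0, 0.0, -1.0]]
contact_force: [0.6, -0.0, 1.1]
opening: 0.0001
tool shift cm [ 0.07 -0.03 -0.05] yaw now 174.97 tool z [ 0.  0. -1.]
[ 0.62010149 -0.04613196  1.08564477]
```

```bash
python3 -m creep '[[[0,0,0.1],[0,0,0],1],[[0,0,0.1],[0,0,0],1],[[0,0,0.05],[0,0,0],1],[[0,0,0],[0,0,0],1],[[0,0,0],[0,0,0],1],[[0,0,0],[0,0,0],1],[[0,0,0],[0,0,0],1],[[0,0,0],[0,0,0],1],[[0,0,0],[0,0,0],1],[[0,0,0],[0,0,0],1]]'
python3 - <<'E'
from h import *
go(tw(-8,42,188)); print(state()['contact_force'])
snap('scene','scene12'); crop('scene12',150,120,130,130,4.5,'scene12c')
E
```

```text
time: 18.35
eef_pos: [0.6373, -0.0059, 0.185]
ee_rot: [[-0.996, 0.088, 0.0], [0.088, 0.996, -0.0], [-0.0, -0.0, -1.0]]
contact_force: [0.2, -1.8, 1.4]
opening: 0.0005
tool shift cm [ 0.07 -0.03 -0.3 ] yaw now 174.97 tool z [ 1.e-04 -1.e-04 -1.e+00]
[ 0.24132862 -1.79958937  1.4174871 ]
```

View pics/scene12c.png

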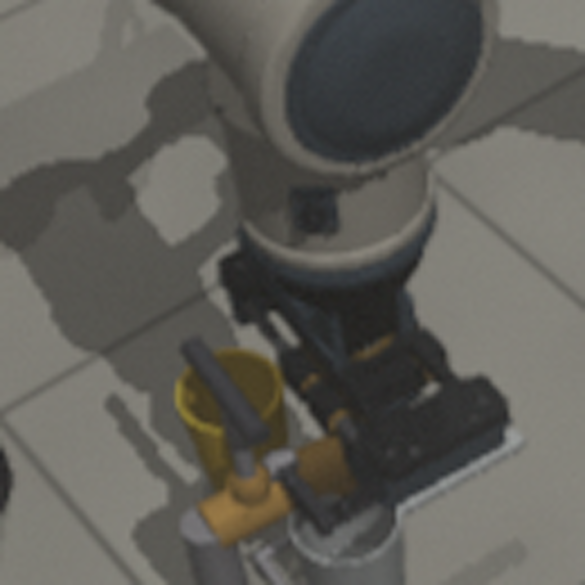

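```bash
python3 -m creep '[[[0,0,-1],[0,0,0],1],[[0,0,-2],[0,0,0],1],[[0,0,-2],[0,0,0],1],[[0,0,-1.5],[0,0,0],1],[[0,0,0],[0,0,0],1],[[0,0,0],[0,0,0],1],[[0,0,0],[0,0,0],1],[[0,0,0],[0,0,0],1],[[0,0,0],[0,0,0],1],[[0,0,0],[0,0,0],1]]'
python3 - <<'E'
from h import *
snap('scene','scene13'); crop('scene13',190,180,80,70,8,'scene13c')
for th in [1.25,1.35,1.45]:
    for dx,dr,dt in [(-17,5,-6),(-17,5,6),(-17,-5,6),(43,5,-6)]:
        r=55+dr;p=tw(dx,r*np.sin(th)+dt*np.cos(th),165+r*np.cos(th)-dt*np.sin(th))
        print(th,(dx,dr,dt),((proj('scene13',p)-[190,180]+.44)*8).round())
E
```

```text
time: 19.23
eef_pos: [0.637, -0.0058, 0.2493]
ee_rot: [[-0.996, 0.088, -0.001], [0.088, 0.996, 0.0], [0.001, 0.0, -1.0]]
contact_force: [-0.4, 0.2, 0.4]
opening: 0.0008
1.25 (-17, 5, -6) [397. 334.]
1.25 (-17, 5, 6) [407. 362.]
1.25 (-17, -5, 6) [392. 349.]
1.25 (43, 5, -6) [237. 424.]
1.35 (-17, 5, -6) [402. 349.]
1.35 (-17, 5, 6) [410. 375.]
1.35 (-17, -5, 6) [394. 360.]
1.35 (43, 5, -6) [242. 439.]
1.45 (-17, 5, -6) [407. 363.]
1.45 (-17, 5, 6) [412. 387.]
1.45 (-17, -5, 6) [396. 369.]
1.45 (43, 5, -6) [247. 453.]
```

View pics/scene13c.png

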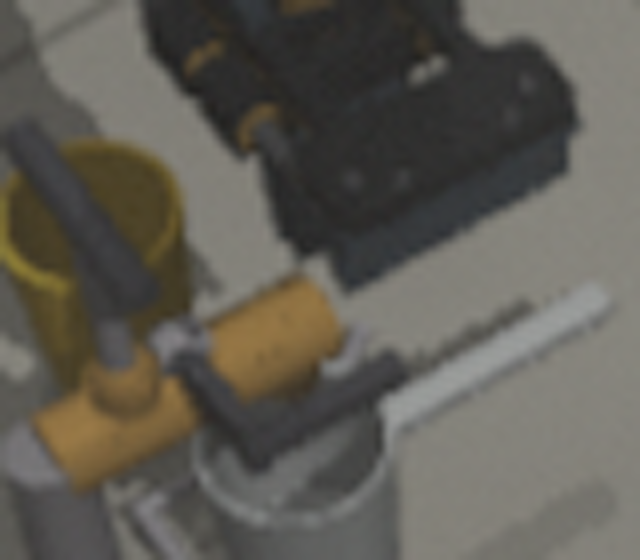

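The catch reads about 1.38 rad, and the finger slipped inside the tab, so the fingers are thinner than I assumed. I press again centred at y≈50.

```bash
python3 -m creep '[[[0,0.5,0],[0,0,0],1],[[0,0.3,1],[0,0,0],1],[[0,0,1.8],[0,0,0],1],[[0,0,1.5],[0,0,0],1],[[0,0,0.9],[0,0,0],1],[[0,0,0.3],[0,0,0],1],[[0,0,0.2],[0,0,0],1],[[0,0,0.2],[0,0,0],1],[[0,0,0],[0,0,0],1],[[0,0,0],[0,0,0],1]]'
python3 - <<'E'
from h import *
go(tw(-8,50,188)); print(state()['contact_force'])
E
```

```text
time: 20.12
eef_pos: [0.6383, 0.0021, 0.1915]
ee_rot: [[-0.996, 0.088, 0.001], [0.088, 0.996, -0.0], [-0.001, -0.0, -1.0]]
contact_force: [-0.4, 0.5, 0.5]
opening: 0.0002
tool shift cm [ 0.1  -0.03  0.35] yaw now 174.97 tool z [ 9.e-04 -1.e-04 -1.e+00]
[-0.44985303  0.47374527  0.52655113]
```

```bash
python3 -m creep '[[[0,0,0.1],[0,0,0],1],[[0,0,0.1],[0,0,0],1],[[0,0,0.1],[0,0,0],1],[[0,0,0.05],[0,0,0],1],[[0,0,0.05],[0,0,0],1],[[0,0,0.05],[0,0,0],1],[[0,0,0],[0,0,0],1],[[0,0,0],[0,0,0],1],[[0,0,0],[0,0,0],1],[[0,0,0],[0,0,0],1]]'
python3 - <<'E'
from h import *
go(tw(-8,50,188)); print(state()['contact_force'])
E
```

```text
time: 20.95
eef_pos: [0.6384, 0.0023, 0.1877]
ee_rot: [[-0.996, 0.088, 0.002], [0.088, 0.996, 0.0], [-0.002, 0.0, -1.0]]
contact_force: [-3.0, 1.4, 15.6]
opening: 0.0004
tool shift cm [ 0.11 -0.05 -0.03] yaw now 174.98 tool z [ 1.7e-03  1.0e-04 -1.0e+00]
[-3.02023636  1.4019464  15.59099321]
```

15.6 N at the expected stop height, so the catch is right over. I lift off and open the fingers partway for straddling the lever rod.

```bash
python3 -m creep '[[[0,0,-0.5],[0,0,0],1],[[0,0,-1.5],[0,0,0],1],[[0,0,-2.5],[0,0,0],0.56],[[0,0,-3],[0,0,0],0.56],[[0,0,-2.5],[0,0,0],0.56],[[0,0,-1.5],[0,0,0],0.56],[[0,0,-0.7],[0,0,0],0.56],[[0,0,0],[0,0,0],0.56],[[0,0,0],[0,0,0],0.56],[[0,0,0],[0,0,0],0.56]]'
python3 - <<'E'
from h import *
go(tw(97,0,310),175.17); print(state()['contact_force'],state()['opening'])
snap('scene','scene14'); crop('scene14',190,180,80,70,8,'scene14c')
E
```

```text
time: 21.78
eef_pos: [0.6374, 0.0022, 0.3069]
ee_rot: [[-0.996, 0.088, -0.002], [0.088, 0.996, 0.0], [0.002, 0.0, -1.0]]
contact_force: [1.1, -0.5, -0.2]
opening: 0.0402
tool shift cm [-10.5   -5.    -0.34] yaw now 174.97 tool z [-2.2e-03  2.0e-04 -1.0e+00]
rz rad -0.00347344540855446
[ 1.06412168 -0.45098638 -0.24046624] 0.04016812924382534
```

View pics/scene14c.png

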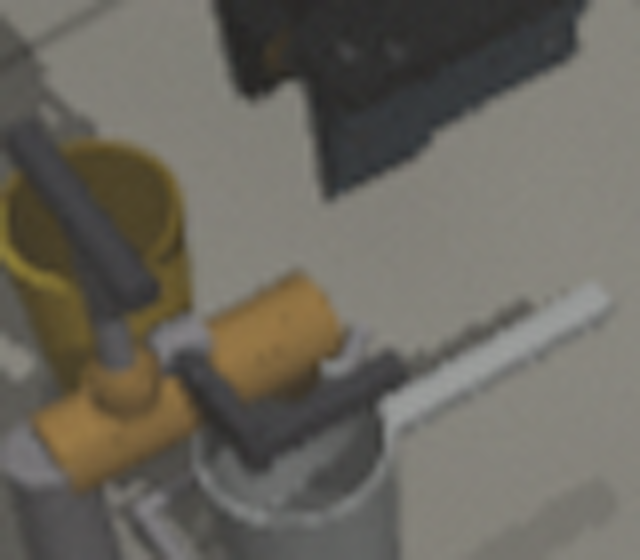

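```bash
python3 - <<'E'
from h import *
a=np.load('pics/scene13.npz')['f'].astype(float);b=np.load('pics/scene14.npz')['f'].astype(float);c=np.load('pics/scene11.npz')['f'].astype(float)
sl=np.s_[220:240,213:243]
print(abs(a-b)[sl].mean(),abs(c-b)[sl].mean())
f=b[180:250,190:270,::-1].astype(np.uint8)
ims=[]
for th in (1.35,1.45):
    g=cv2.resize(f,None,fx=8,fy=8,interpolation=cv2.INTER_CUBIC)
    P=lambda x,dr,dt:tuple(int(v) for v in ((proj('scene14',tw(x,(55+dr)*np.sin(th)+dt*np.cos(th),165+(55+dr)*np.cos(th)-dt*np.sin(th)))-[190,180]+.44)*8))
    for dr in(-5,5):
        for dt in(-6,6): cv2.line(g,P(-17,dr,dt),P(43,dr,dt),(0,0,255),1)
    for x in(-17,43):
        q=[P(x,5,-6),P(x,5,6),P(x,-5,6),P(x,-5,-6)]
        cv2.polylines(g,[np.array(q)],True,(0,255,0),1)
    # lever bar and head ref
    cv2.line(g,*[tuple(int(v) for v in ((proj('scene14',tw(58,y,250))-[190,180]+.44)*8)) for y in(-40,40)],(255,0,0),1)
    ims.append(g[180:500,150:550])
cv2.imwrite('pics/ov14.png',np.hstack(ims))
E
```

```text
2.0588888888888888 12.872222222222222
```

View pics/ov14.png

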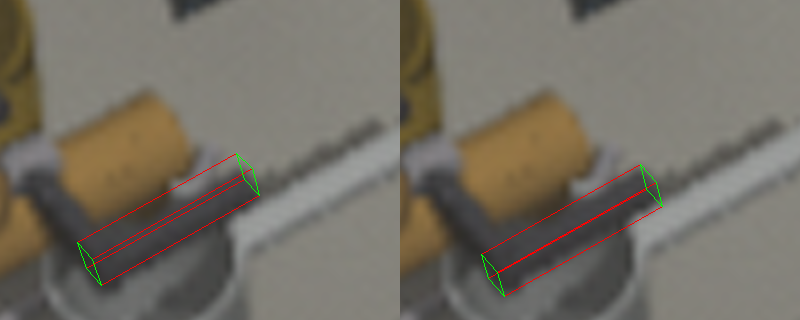

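The 1.45 rad outline matches the tab, so the catch is at its stop. Next: over the lever and down behind its bar.

```bash
python3 -m creep '[[[-1,-0.6,0],[0,0,0],0.56],[[-2,-1,0],[0,0,0],0.56],[[-2.2,-1,0],[0,0,0],0.56],[[-2.2,-1,0],[0,0,0],0.56],[[-2,-0.9,0],[0,0,0],0.56],[[-1.1,-0.5,0],[0,0,0],0.56],[[0,0,0],[0,0,0],0.56],[[0,0,0],[0,0,0],0.56],[[0,0,0],[0,0,0],0.56],[[0,0,0],[0,0,0],0.56]]'
python3 - <<'E'
from h import *
go(tw(97,0,228),175.17); print(state()['contact_force'],state()['opening'])
snap('scene','scene15'); crop('scene15',150,90,130,130,4.5,'scene15c')
E
```

```text
time: 22.67
eef_pos: [0.7375, -0.0563, 0.3084]
ee_rot: [[-0.996, 0.087, -0.0], [0.087, 0.996, 0.0], [0.0, 0.0, -1.0]]
contact_force: [0.0, 0.2, -0.7]
opening: 0.0403
tool shift cm [-0.02 -0.05  8.04] yaw now 174.99 tool z [-4.e-04  1.e-04 -1.e+00]
rz rad -0.0030565931058305637
[ 0.01118321  0.243294   -0.73396604] 0.04034461958525586
```

View pics/scene15c.png

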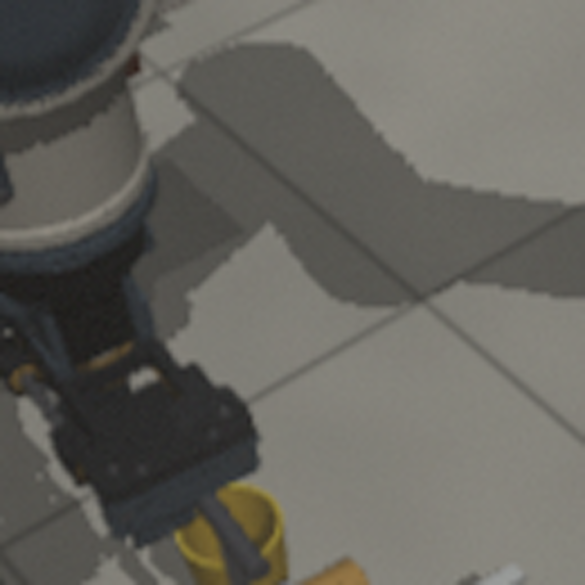

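```bash
python3 -m creep '[[[0,0,0.8],[0,0,0],0.56],[[0,0,1.5],[0,0,0],0.56],[[0,0,1.7],[0,0,0],0.56],[[0,0,1.7],[0,0,0],0.56],[[0,0,1.5],[0,0,0],0.56],[[0,0,0.8],[0,0,0],0.56],[[0,0,0],[0,0,0],0.56],[[0,0,0],[0,0,0],0.56],[[0,0,0],[0,0,0],0.56],[[0,0,0],[0,0,0],0.56]]'
python3 - <<'E'
from h import *
go(tw(97,0,228),175.17); print(state()['contact_force'],state()['opening'])
snap('scene','scene16'); crop('scene16',150,120,130,130,4.5,'scene16c')
snap('wrist','wrist16')
E
```

```text
time: 23.55
eef_pos: [0.7387, -0.0569, 0.2296]
ee_rot: [[-0.996, 0.088, 0.002], [0.088, 0.996, -0.0], [-0.002, -0.0, -1.0]]
contact_force: [0.1, -0.4, 0.5]
opening: 0.0401
tool shift cm [0.1  0.01 0.16] yaw now 174.97 tool z [ 1.8e-03 -3.0e-04 -1.0e+00]
rz rad -0.0034384743456069167
[ 0.07526848 -0.44201692  0.50827968] 0.040123748632962405
```

View pics/scene16c.png

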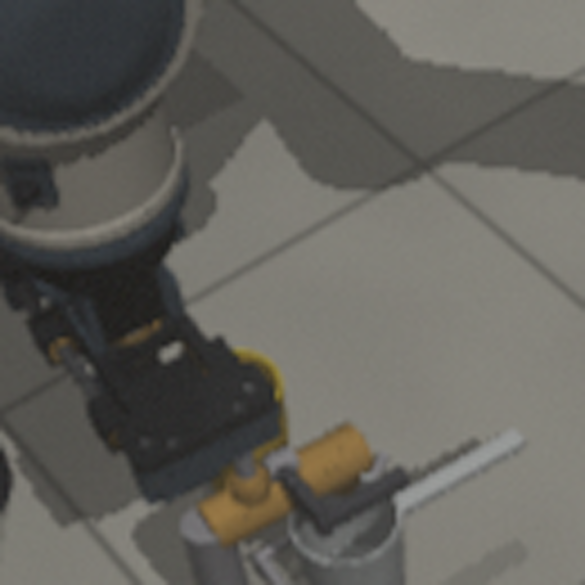

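View pics/wrist16.png

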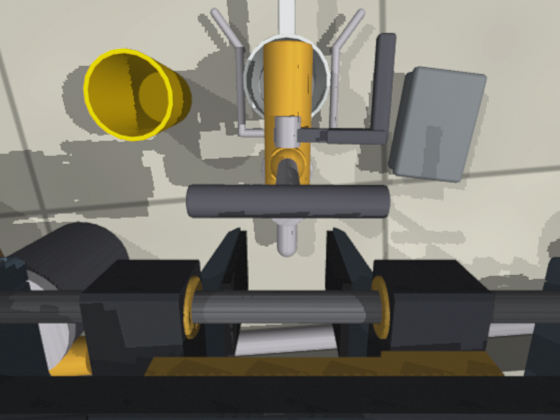

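The wrist view shows the fingers at (225,260) and (345,260), behind and either side of the lever bar at (288,200). The catch lies folded, the scoop sits centred in the guide, and the soap box and cup are clear. Pull forward.

```bash
python3 -m creep '[[[0.5,0,0],[0,0,0],0.56],[[0.6,0,0],[0,0,0],0.56],[[0.6,0,0],[0,0,0],0.56],[[0.6,0,0],[0,0,0],0.56],[[0.6,0,0.05],[0,0,0],0.56],[[0.6,0,0.05],[0,0,0],0.56],[[0.6,0,0.1],[0,0,0],0.56],[[0.6,0,0.1],[0,0,0],0.56],[[0.4,0,0.1],[0,0,0],0.56],[[0,0,0],[0,0,0],0.56]]'
python3 - <<'E'
from h import *
go(tw(30,0,225),175.17); print(state()['contact_force'],state()['opening'])
snap('wrist','wrist17')
E
```

```text
time: 24.48
eef_pos: [0.6866, -0.0523, 0.2239]
ee_rot: [[-0.996, 0.088, -0.0], [0.088, 0.996, 0.0], [0.0, -0.0, -1.0]]
contact_force: [6.6, 0.0, -3.2]
opening: 0.0402
tool shift cm [ 1.57 -0.02 -0.1 ] yaw now 174.97 tool z [-2.e-04  0.e+00 -1.e+00]
rz rad -0.003467100451829997
[ 6.63227077  0.01438395 -3.19317275] 0.040201444131019
```

View pics/wrist17.png

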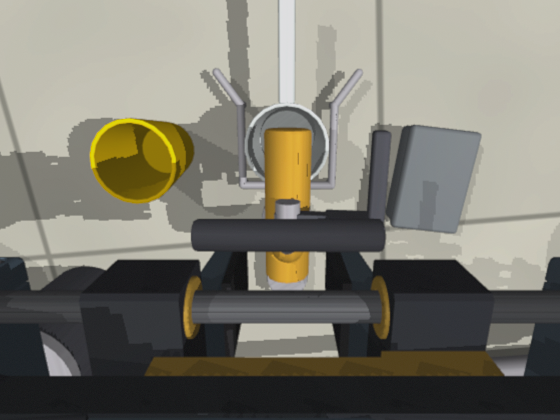

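The lever is following at 6.6 N. Continue to the stop.

```bash
python3 -m creep '[[[0.4,0,0],[0,0,0],0.56],[[0.4,0,0],[0,0,0],0.56],[[0.4,0,0],[0,0,0],0.56],[[0.2,0,0],[0,0,0],0.56],[[0.2,0,0],[0,0,0],0.56],[[0,0,0],[0,0,0],0.56],[[0,0,0],[0,0,0],0.56],[[0,0,0],[0,0,0],0.56],[[0,0,0],[0,0,0],0.56],[[0,0,0],[0,0,0],0.56]]'
python3 - <<'E'
from h import *
go(tw(30,0,225),175.17); print(state()['contact_force'],state()['opening'])
snap('scene','scene18'); snap('wrist','wrist18')
def bar(th): return [58-85*np.sin(th),165+85*np.cos(th)]
for th in (.5,.55,.6,.65,.7):
    x,z=bar(th); print(th,[proj('wrist18',tw(x,y,z)).round(1) for y in(-40,0,40)],round(x,1),round(z,1))
E
```

```text
time: 25.37
eef_pos: [0.6722, -0.0512, 0.2242]
ee_rot: [[-0.996, 0.088, 0.002], [0.088, 0.996, -0.0], [-0.002, -0.0, -1.0]]
contact_force: [11.9, -1.0, -6.7]
opening: 0.0402
tool shift cm [ 0.13 -0.   -0.08] yaw now 174.96 tool z [ 2.1e-03 -3.0e-04 -1.0e+00]
rz rad -0.0036023454578377745
[11.92417572 -1.01800879 -6.69178863] 0.04021960443650731
0.5 [array([194.4, 256.1]), array([285.1, 255.9]), array([375.7, 255.6])] 17.2 239.6
0.55 [array([195. , 246.5]), array([285.1, 246.3]), array([375.1, 246. ])] 13.6 237.5
0.6 [array([195.7, 237.1]), array([285. , 236.9]), array([374.4, 236.6])] 10.0 235.2
0.65 [array([196.5, 228. ]), array([285. , 227.7]), array([373.6, 227.5])] 6.6 232.7
0.7 [array([197.3, 219.1]), array([285. , 218.9]), array([372.7, 218.6])] 3.2 230.0
```

View pics/wrist18.png

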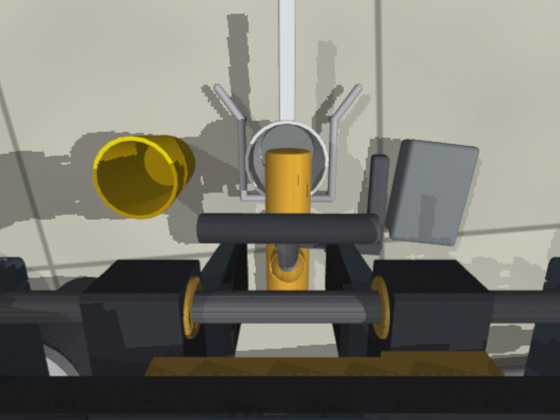

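The bar centre is at v≈229, which means about 0.645 rad. I pull a couple of millimetres more to be firmly on the stop.

```bash
python3 -m creep '[[[0.1,0,0],[0,0,0],0.56],[[0.1,0,0],[0,0,0],0.56],[[0,0,0],[0,0,0],0.56],[[0,0,0],[0,0,0],0.56],[[0,0,0],[0,0,0],0.56],[[0,0,0],[0,0,0],0.56],[[0,0,0],[0,0,0],0.56],[[0,0,0],[0,0,0],0.56],[[0,0,0],[0,0,0],0.56],[[0,0,0],[0,0,0],0.56]]'
python3 - <<'E'
from h import *
go(tw(30,0,225),175.17); print(state()['contact_force'],state()['opening'],state()['eef_pos'])
snap('top','top19');snap('scene','scene19'); snap('wrist','wrist19'); crop('scene19',150,120,140,130,4.5,'scene19c')
x,z=58-85*np.sin(.65),165+85*np.cos(.65); print(proj('wrist19',tw(x,0,z)))
crop('wrist19',180,120,220,160,3.5,'wrist19c')
E
```

```text
time: 26.3
eef_pos: [0.6712, -0.0511, 0.224]
ee_rot: [[-0.996, 0.088, 0.004], [0.088, 0.996, -0.0], [-0.004, -0.0, -1.0]]
contact_force: [19.9, -1.8, -13.8]
opening: 0.0402
tool shift cm [ 0.03 -0.   -0.1 ] yaw now 174.96 tool z [ 4.e-03 -5.e-04 -1.e+00]
rz rad -0.0036170952134232074
[ 19.872841    -1.81743153 -13.78468943] 0.04020153563103836 [ 0.67123086 -0.05112806  0.22401505]
[285.06216299 229.93696751]
```

View pics/wrist19c.png

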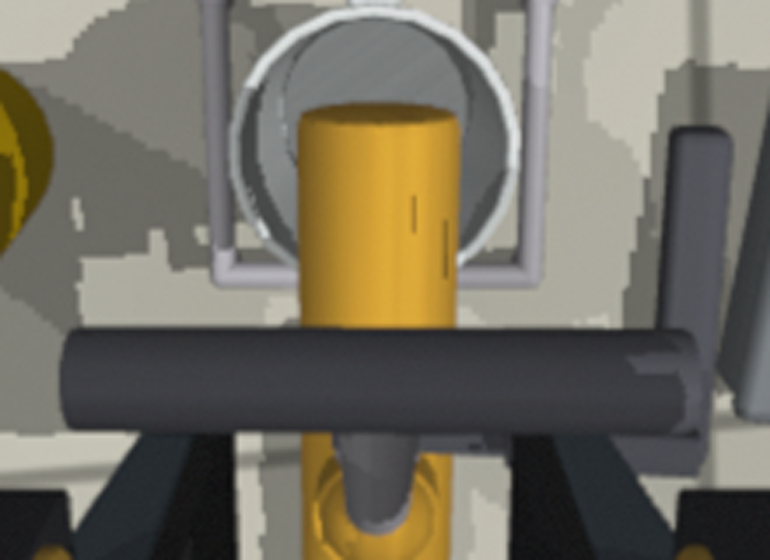

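View pics/scene19c.png

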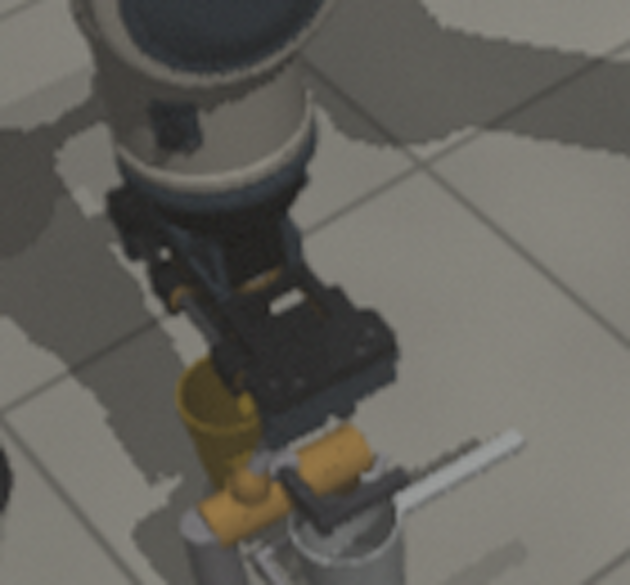

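View pics/top19.png

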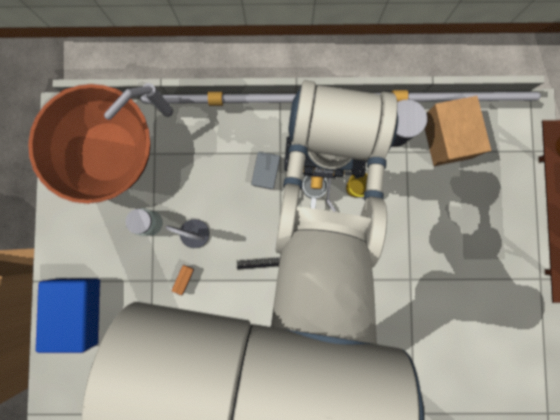

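All checks agree, so I hand in while holding.

```bash
python3 - <<'E'
from h import *
print(state()['time'],state()['contact_force']); print(finish_job())
E
```

```text
26.45 [ 19.32565967  -1.69760827 -13.580858  ]
the job is handed in; nothing more can be done
None
```

I did all three steps in the order asked and handed the job in at 26.5 s, still holding the lever open.

- **Scoop:** I carried it by its handle, slid it in between the guide wires and set it down upright. It stood about 5 mm past the nozzle, centred between the wires, and the last pictures show it still there.
- **Catch:** It took several pushes to fold right over. On one, the fingers slid down the tab's outer face and the force reading reached 73 N. That was on the fingers and below the 120 N wrist limit, and I backed off at once. A last press met its stop at about 16 N, and the 1.45 rad outline matched the picture.
- **Lever:** I pulled it forward with the fingers either side of its rod, behind the cross bar. The picture puts it at about 0.65 rad. The last 2 mm of command moved the tool only 1 mm and the force rose, so it is on its stop. The tool was pulling with about 19 N sideways at hand-in, and about 14 N acted along z.

In the last pictures the soap box, yellow cup, jar, mirror, comb and nail brush look to be where they were. I checked that by eye only, and the arm hid part of the cup and comb. At 16 N on the catch and 19 N on the lever I pressed harder than the text says is needed, and that was to be sure of the stops.

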